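# Fit a brake disc over the hub studs

### The arm

A 7-joint arm with a two-finger parallel gripper is mounted at the origin on the work surface. World frame = base frame: x ahead of the robot, y to its left, z up, the work surface at z = 0. Lengths are in m, angles in rad, forces in N, time in s.
With the tool pointing down it reaches from about 0.425 to 0.925 m from the base axis. Payload 6.8 kg.
Tool frame: the origin (TCP) lies on the front face of the gripper's body, between the roots of the fingers; the fingertips stand 73 mm ahead of it and the grasp point (between the pads) lies 54 mm ahead of it (tcp_to_tips is the distance from the TCP to the fingertips, in m); z points along the fingers, x is the direction in which the jaws open and shut, and the axes are right-handed (so a half turn about z gives the same grasp; the last joint's range is limited). The gripper opens to 85 mm and grips with 20 to 120 N. Pads are 22 mm wide; open, the fingers measure 114 mm over their backs; the gripper's body (76 mm by 85 mm) begins 54 mm behind the grasp point. The pads swing forward as they close: fully open they stand 13 mm farther back than shut.
Start: joints at [-1.297, 0.477, 0.022, 1.555, -0.011, 1.109, -0.083], TCP at [0.251, 0.626, 0.304] pointing down, gripper open.
Joint ranges: [-2.96, 2.96], [-0.34, 2.1], [-1.41, 1.46], [0.24, 2.44], [-1.37, 4.51], [0.17, 1.92], [-2.96, 2.96]. Speed limits (rad/s): [2.39, 2.39, 3.14, 3.14, 3.14, 3.14, 3.14].

### API

Orientations are given as a unit quaternion [w, x, y, z].
In Python, from station import get_obs, read_camera, hand_in, look_for, silhouettes, tcp_to_tips gives the robot as it stands. The module is installed in compiled form; this text tells all that it offers.
- The arm moves only by the tool apply_moves, never from a script. Its argument "moves" is a list of rows, each a list of 3 entries, a list of its own where there are three numbers: the shift along the tool's x, y, z in units of 25 mm (1.0 is 25 mm), then the turn, a rotation vector about the tool's x, y, z in units of 10 degrees (1.0 is 10 degrees), then the gripper's target within -1 to 1 (fully open at 1, half-way at 0, shut at -1). In form: [[[dx, dy, dz], [rx, ry, rz], jaw], ...]. A call has 1 to 20 rows; each row is the pose to reach, as a shift and turn from the pose commanded when the call began, along the tool's axes at that moment; what a row does not reach only later rows make up. A row lasts 1/8 s, in which the tool goes at most 62.5 mm and 10.7 degrees, less where a joint would pass 70% of its speed; a pose out of reach is approached as far as the arm can. A call with a gripper value outside its range is refused whole. The fingers move at their own pace and stop on an object; "force" is the grip in N (left out, the last holds). Time passes only in rows, so rows that repeat a pose let the fingers close. It gives the time, the measured TCP pose, the force and the opening at its end, in the units of the state.
- get_obs(): the state, without advancing time (a new reading comes with each control period).
- read_camera(name): name is "scene" or "top"; returns a dict with "color" (420x560x3 uint8, red, green, blue), "mtx" (3x3 intrinsics, pixels), "k1" (the pictures are not rectified: a ray, as slopes to the right and down, at radius r is drawn at 1 + k1 r^2 times it, then the intrinsics apply), "eye" and "rotation" of the camera in the world. Camera axes: x right, y up, looking along -z (the intrinsics and any distortion apply to the point x, -y, -z); pixel columns grow to the right and rows downward; lengths in m; the calibration is good to about 2 mm. A picture is of the moment at which its call begins. There is no depth.
- hand_in(): hands the job in, once; it reports no verdict.
Trained networks look in the newest picture that a camera, given by its name, has taken for a name from the list of things; names that differ only in an ending like _2 or _b are one class to them, and where a whole thing is asked for, a point or a joint stands for the part that bears it (a point fixed in the world has none). Each returns a list of dicts, best first, with "conf" (0 to 1); they miss things now and then, are a little off and sometimes report something else, mostly with a low value. They report only what shows in the picture. A call takes as long as a camera call.
- look_for(camera, query): "pixel" ([row, column] in pixels, amid what is visible of it).
- silhouettes(camera, query): "mask" (420x560 bool, what is visible of it) and "pixel" ([row, column] in pixels, amid what is visible of it).
The state is a dict: "t": time; "q": joint angles; "joint_vel": joint speeds; "joint_torque": joint torques, N m; "eef_pos": TCP position; "tool_rot": TCP orientation; "contact_force": force on the tool from outside, world axes, zero at the start; "torque": the same for the moment, N m; "gripper_width": opening from 0.0 (shut) to 1.0 (fully open).
Only numpy, scipy, OpenCV 4.12 (cv2) and the standard library are available. Lean on these libraries where they do the work, as an engineer would, in place of code of your own. Each camera call takes 0.05 s, during which the arm holds its last target.

### The job

Fit the brake disc that lies on the bench to the wheel hub held upright in the vise: put it over the hub's nose, turn it until all five holes line up with the studs, and slide it down until it sits flat and fully home against the hub face, then let go. Use light pressure only, so that the stud threads are not damaged: never push it on hard, and do not let it drop onto the hub. Leave the spray can, the wrench and the tray of nuts where they are.

Things in the scene. Friction and masses are not known exactly. Their poses are not given: they have to be found in the camera images.
- disc_mid (a point): Brake disc, top-hat shaped, lying hat up on the bench: bright flat steel rim 140 mm across, 5 mm thick; dark round hollow hat, 64 mm outside diameter, its top 30 mm above the rim's underside. About 0.6 kg. Grip it by the hat. Point: on the disc's axis, half-way up (15 mm above the underside). z: the axis, rim to hat.
- disc_top (a point): Centre of the hat's top face, in the mouth of its 25 mm bore, 15 mm above disc_mid. The top is 4 mm thick; its underside comes to rest on the hub face. Five through holes of 11 mm lie evenly on a 44 mm circle round the bore, one of them on the disc's own +x axis.
- hub_face (a point): Centre of the hub's level round mounting face, dark on a red hub, 55 mm across, 125 mm above the bench; z up along the hub's axis, x and y those of the vise, not of the studs. With the disc fully home disc_mid is on the axis 11 mm below this point; resting on the stud ends it is 5 mm above it, and its hat top then 20 mm above it.
- hub_nose (a point): Tip of the hub's bright round nose: 23 mm diameter, 26 mm tall from the hub face, the top 5 mm tapering to 14 mm. Around it five brass-coloured studs, 8 mm diameter, stand 16 mm tall from the face (top 2 mm chamfered), evenly on a 44 mm circle. So the nose is 10 mm into the disc's bore when the holes meet the stud ends.
- vise: Blue vise fixed to the bench, holding the hub's axle upright. Origin on the bench under the hub's axis; its screw and cross handle lie along -x to 140 mm; jaws 65 mm high, 100 mm wide. The hub turns on the axle, stiffly (0.3 N m), and was left at any angle: the studs' angle does not follow from any pose given; see it or feel for it by turning the disc.
- spray_can_mid (a point): Green and white spray can standing on the bench, 58 mm diameter, 150 mm tall; point at its centre, z up. Leave alone.
- wrench_mid (a point): Steel wrench, 170 mm long, lying on the bench; point at its middle, x along it. Leave alone.
- nut_tray_mid (a point): Grey open tray with brass wheel nuts, 80 x 110 x 30 mm; point at its centre. Leave alone.

How it is judged:
At the end, for the whole second after the job is handed in: The disc is on the hub, hat up, all five studs through its holes: its axis within 3 mm of the hub's axis, within 2.5 mm of fully home against the hub face, level within 0.05 rad, released and at rest (horizontal distance between disc_mid and hub_face below 0.003 m and z of disc_mid in the frame of hub_face below -0.0085 m and angle between disc_mid's own z axis and vertical below 0.05 rad and linear speed of disc below 0.02 m/s); the robot touches nothing.
It fails at once if the disc presses or strikes the hub, studs or vise with more than 60 N (contact force between disc and vise above 60 N).
It fails at once if the disc is let drop onto the hub (falls faster than 0.3 m/s once the nose is in its bore) (horizontal distance between disc_mid and hub_face below 0.01 m and z of disc_mid in the frame of hub_face below 0.015 m and linear speed of disc above 0.3 m/s).
It fails at once if the spray can is moved more than 30 mm or tipped (distance of spray_can_mid from where it was at the start of the episode above 0.03 m or angle between spray_can_mid's own z axis and vertical above 0.3 rad).
It fails at once if the wrench is moved more than 30 mm (distance of wrench_mid from where it was at the start of the episode above 0.03 m).
It fails at once if the tray of nuts is moved more than 30 mm (distance of nut_tray_mid from where it was at the start of the episode above 0.03 m).
It also fails if it takes over 58 s, if anything falls off the work surface, if the arm or the gripper's body presses on something with over 40 N, if the wrist force passes 120 N, or if a joint passes its speed limit or range.

## Working session

There is one attempt and no reset: what is moved stays moved. The work goes in short steps, Python scripts to look and compute and a tool call to move; the robot and the scene stay as the last step left them, time stands still between calls to the robot, and variables do not carry over. Pictures are saved under pics/ and viewed, and the job is handed in when it is done.

Besides the shell and the picture viewer there is one more tool, called by a JSON object that holds its "method" and its "body", one argument or row to a line. apply_moves: Moves the arm, as the interface text tells. Its arguments: {"type":"object","properties":{"moves":{"type":"array"},"force":{"type":"number"}},"required":["moves"]}

```bash
mkdir -p pics; python3 - <<'E'
from station import *
import cv2
for n in ("scene","top"):
    c=read_camera(n); cv2.imwrite(f"pics/{n}0.png",c["color"][:,:,::-1])
    print(n,c["mtx"].round(1).tolist(),c["k1"],c["eye"],c["rotation"])
o=get_obs();print(o)
print(tcp_to_tips)
E
```

```text
scene [[529.2, 0.0, 288.5], [0.0, 529.2, 205.2], [0.0, 0.0, 1.0]] 0.010072369713466695 [1.36361074 0.84368192 0.95437139] [0.29244895 0.15882265 0.41990612 0.84435054]
top [[407.3, 0.0, 276.1], [0.0, 407.3, 210.3], [0.0, 0.0, 1.0]] -0.06968516009932268 [0.57692492 0.01114831 1.35143004] [ 0.71707921  0.00841008 -0.01841328 -0.69669766]
{'t': 0.1, 'q': array([-1.29707499,  0.47773641,  0.02235667,  1.55635714, -0.01153015,
        1.10930013, -0.08312407]), 'joint_vel': array([-0.00135368, -0.00166235,  0.00070173, -0.00098107, -0.00161243,
       -0.00069447, -0.00069958]), 'joint_torque': array([ 4.87242345e-03, -5.97764397e+01,  1.61395267e+00, -2.81956387e+01,
        1.28587030e-02,  5.06766155e-03, -1.98865632e-05]), 'eef_pos': array([0.25136069, 0.62600227, 0.30300845]), 'tool_rot': array([ 5.09868618e-04,  8.28443761e-01,  5.60071634e-01, -6.63166038e-04]), 'contact_force': array([0.31357892, 0.69238198, 0.00392659]), 'torque': array([ 0.0025539 , -0.03721938, -0.00879514]), 'gripper_width': 0.9980218910460907}
0.0726
```

View pics/scene0.png

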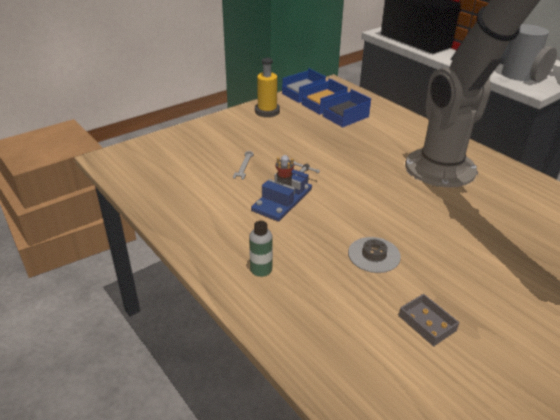

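View pics/top0.png

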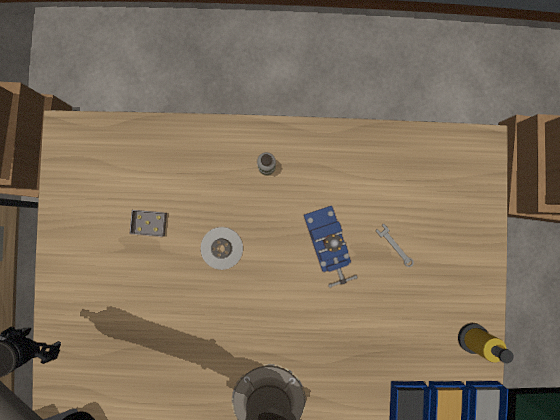

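```bash
cat > h.py <<'E'
import numpy as np, cv2
from scipy.spatial.transform import Rotation as R
from station import *
def Rm(c):
    q=c["rotation"]; return R.from_quat([q[1],q[2],q[3],q[0]]).as_matrix()
def proj(c,P):
    P=np.atleast_2d(P); v=(P-c["eye"])@Rm(c); s=np.c_[v[:,0],-v[:,1]]/-v[:,2:3]
    r2=(s**2).sum(1,keepdims=True); s=s*(1+c["k1"]*r2); m=c["mtx"]
    return np.c_[m[1,1]*s[:,1]+m[1,2], m[0,0]*s[:,0]+m[0,2]]   # row,col
def onz(c,px,z):
    px=np.atleast_2d(np.array(px,float)); m=c["mtx"]
    d=np.c_[(px[:,1]-m[0,2])/m[0,0],(px[:,0]-m[1,2])/m[1,1]]; s=d.copy()
    for _ in range(20): s=d/(1+c["k1"]*(s**2).sum(1,keepdims=True))
    w=np.c_[s[:,0],-s[:,1],-np.ones(len(s))]@Rm(c).T
    k=(np.reshape(z,(-1,1))-c["eye"][2])/w[:,2:3]; return c["eye"]+k*w
def crop(c,name,r0,r1,c0,c1,f=8):
    im=c["color"][r0:r1,c0:c1,::-1]; cv2.imwrite("pics/"+name,cv2.resize(im,None,fx=f,fy=f,interpolation=cv2.INTER_CUBIC))
E
python3 - <<'E'
from h import *
zs={"disc_mid":0.015,"disc_top":0.03,"hub_face":.125,"hub_nose":.151,"vise":0.06,"spray_can_mid":.075,"wrench_mid":.004,"nut_tray_mid":.015}
for n in ("top","scene"):
    c=read_camera(n)
    for k,z in zs.items():
        l=look_for(n,k)
        for d in l[:2]: print(n,k,np.round(d["pixel"],1),round(d["conf"],2),onz(c,d["pixel"],z).round(4))
    if n=="top":
        crop(c,"t_disc.png",223,273,195,250,12); crop(c,"t_hub.png",215,275,300,370,10)
    else:
        crop(c,"s_disc.png",225,285,340,410,10); crop(c,"s_hub.png",140,220,245,325,8)
    s=silhouettes(n,"disc_mid")
    for d in s[:2]:
        ys,xs=np.nonzero(d["mask"]); print(n,"mask",ys.mean(),xs.mean(),len(ys),ys.min(),ys.max(),xs.min(),xs.max(),onz(c,[ys.mean(),xs.mean()],.005))
E
```

```text
top disc_mid [244.5 222.5] 0.61 [[0.5108 0.1652 0.015 ]]
top disc_top [243.1 221.4] 0.58 [[0.5159 0.1672 0.03  ]]
top hub_face [242.4 326.8] 0.65 [[ 0.5313 -0.161   0.125 ]]
top hub_nose [237.9 324.4] 0.57 [[ 0.5453 -0.1499  0.151 ]]
top vise [242.1 328.3] 0.58 [[ 0.53   -0.1749  0.06  ]]
top spray_can_mid [165.  269.7] 0.87 [[0.7678 0.0181 0.075 ]]
top spray_can_mid [243.6 391.5] 0.21 [[ 0.5309 -0.3736  0.075 ]]
top wrench_mid [249.3 393.8] 0.88 [[ 0.5096 -0.4032  0.004 ]]
top nut_tray_mid [223.8 144.4] 0.68 [[0.5708 0.4248 0.015 ]]
top mask 247.7453213995118 221.2180634662327 1229 227 268 201 242 [[0.49947626 0.17027985 0.005     ]]
scene disc_mid [254.4 376.9] 0.58 [[0.5049 0.1863 0.015 ]]
scene disc_top [254.3 375. ] 0.7 [[0.5223 0.1935 0.03  ]]
scene disc_top [163.6 242.9] 0.56 [[ 0.5439 -0.3772  0.03  ]]
scene hub_face [192.2 283. ] 0.83 [[ 0.6244 -0.0676  0.125 ]]
scene hub_nose [190.9 281.9] 0.78 [[ 0.6462 -0.0454  0.151 ]]
scene vise [188.4 283.9] 0.69 [[ 0.5523 -0.1526  0.06  ]]
scene spray_can_mid [250.2 255.7] 0.97 [[0.7897 0.0328 0.075 ]]
scene wrench_mid [168.4 240.2] 0.45 [[ 0.545  -0.3925  0.004 ]]
scene nut_tray_mid [188.5 283.2] 0.72 [[ 0.5136 -0.2036  0.015 ]]
scene nut_tray_mid [320.  428.7] 0.67 [[0.5752 0.4174 0.015 ]]
scene mask 255.09692832764506 373.9590443686007 1465 237 273 348 399 [[0.50406169 0.17644779 0.005     ]]
```

View pics/t_disc.png

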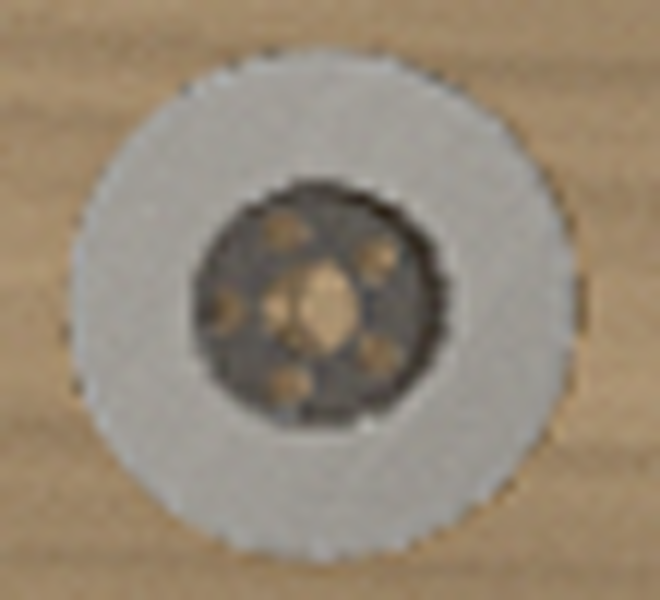

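View pics/t_hub.png

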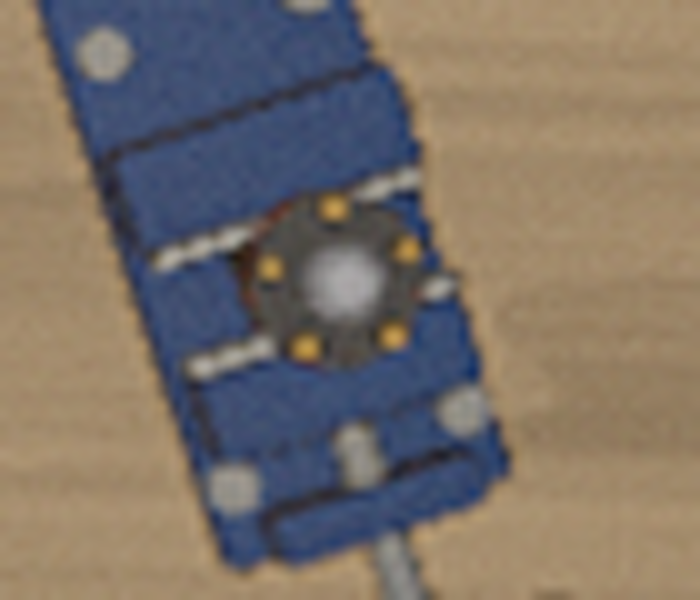

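View pics/s_disc.png

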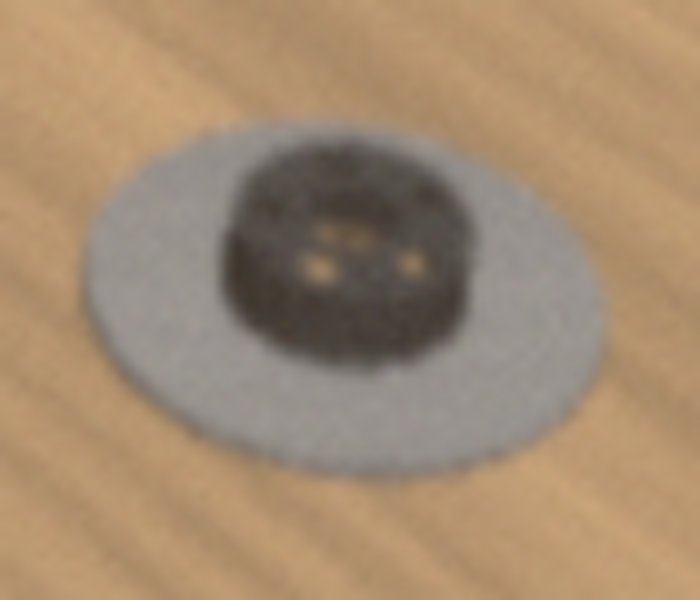

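View pics/s_hub.png

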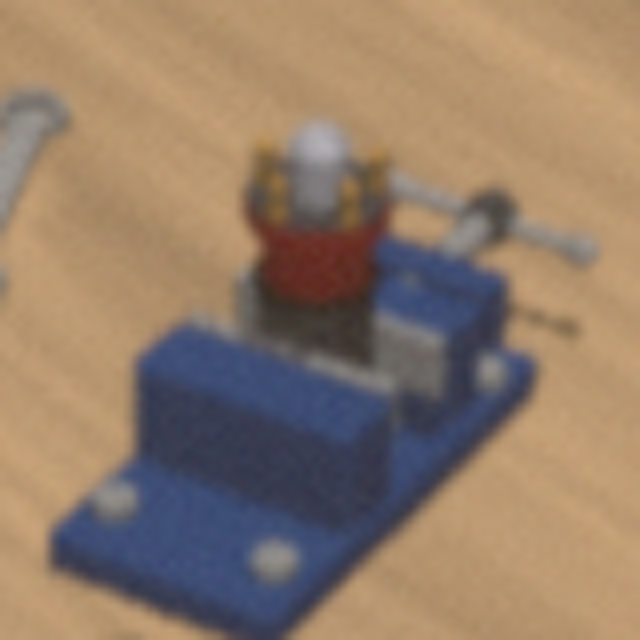

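```bash
cat > meas.py <<'E'
from h import *
from scipy.optimize import least_squares
def studs_top(c,box=(225,260,318,350)):
    r0,r1,c0,c1=box; im=c["color"][r0:r1,c0:c1].astype(float)
    f=8; big=cv2.resize(im,None,fx=f,fy=f,interpolation=cv2.INTER_CUBIC)
    w=np.clip(np.minimum(big[:,:,0],big[:,:,1]*1.3)-big[:,:,2]-40,0,None)
    m=(w>25).astype(np.uint8); n,l,s,ce=cv2.connectedComponentsWithStats(m)
    out=[]
    for i in range(1,n):
        ys,xs=np.nonzero(l==i); ww=w[ys,xs]
        out.append([ (ys@ww/ww.sum()+.5)/f-.5+r0,(xs@ww/ww.sum()+.5)/f-.5+c0,len(ys)])
    return np.array(out)
E
python3 - <<'E'
from meas import *
c=read_camera("top"); s=studs_top(c); print(s.round(1))
s=s[s[:,2]>150]
# wood exclusion: print world at .141
P=onz(c,s[:,:2],.141); print(P.round(4))
cc=read_camera("scene"); r0,r1,c0,c1=150,175,270,300
im=cc["color"][r0:r1,c0:c1].astype(int); 
g=c["color"][228:258,318:350].astype(int)
br=np.argwhere((g[:,:,0]>130)&(g.max(2)-g.min(2)<45)); print("nose px top",br.mean(0)+[228,318],len(br), onz(c,br.mean(0)+[228,318],.151))
br=np.argwhere((im[:,:,0]>120)&(im.max(2)-im.min(2)<45)); print("nose scene",br.mean(0)+[r0,c0],len(br),br.min(0)+[r0,c0],br.max(0)+[r0,c0])
# disc: bright rim outer ellipse in both
for n,k in (("top",c),("scene",cc)):
    d=silhouettes(n,"disc_mid")[0]["mask"].astype(np.uint8)
    ct=max(cv2.findContours(d,0,1)[0],key=len)[:,0,::-1]
    W=onz(k,ct,.005 if n=="top" else .003)[:,:2]
    f=least_squares(lambda p:np.hypot(*(W-p[:2]).T)-p[2],[.5,.17,.07],loss="soft_l1",f_scale=.002)
    print(n,f.x,np.abs(f.fun).mean())
E
```

```text
[[235.3 332.9 299. ]
 [239.5 340.3 241. ]
 [241.4 326.6 198. ]
 [240.6 344.6   3. ]
 [240.7 345.2   6. ]
 [246.6 347.4  27. ]
 [248.1 338.8 266. ]
 [249.3 330.2 303. ]]
[[ 0.5535 -0.1765  0.141 ]
 [ 0.5414 -0.1989  0.141 ]
 [ 0.5349 -0.158   0.141 ]
 [ 0.5159 -0.1951  0.141 ]
 [ 0.5117 -0.1693  0.141 ]]
nose px top [244.57647059 334.44705882] 85 [[ 0.52645119 -0.18017857  0.151     ]]
nose scene [161.14772727 288.        ] 88 [155 274] [174 299]
top [0.49771067 0.17041484 0.06786547] 0.0009931630862192763
scene [0.49972638 0.17147554 0.06923698] 0.00104749852195698
```

```bash
cat >> meas.py <<'E'
def circ(x,y,z,r,n=40):
    a=np.linspace(0,2*np.pi,n); return np.c_[x+r*np.cos(a),y+r*np.sin(a),np.full(n,z)]
def overlay(c,name,box,f,polys):
    r0,r1,c0,c1=box
    im=cv2.resize(c["color"][r0:r1,c0:c1,::-1],None,fx=f,fy=f,interpolation=cv2.INTER_CUBIC)
    for P,col in polys:
        p=proj(c,P); q=np.c_[(p[:,1]-c0+.5)*f-.5,(p[:,0]-r0+.5)*f-.5].round().astype(np.int32)
        cv2.polylines(im,[q],False,col,1)
    cv2.imwrite("pics/"+name,im)
def hubpolys(x,y,th):
    L=[(circ(x,y,.125,.0275),(0,255,0)),(circ(x,y,.151,.007),(0,0,255)),(circ(x,y,.125,.0115),(0,0,255))]
    for i in range(5):
        a=th+i*2*np.pi/5; L+=[(circ(x+.022*np.cos(a),y+.022*np.sin(a),z,.004),(255,0,255)) for z in (.141,)]
    return L
E
python3 - <<'E'
from meas import *
c=read_camera("top"); s=studs_top(c); s=s[s[:,2]>150]
P=onz(c,s[:,:2],.138)[:,:2]
def res(p):
    a=p[2]+np.arange(5)*2*np.pi/5; M=np.c_[p[0]+.022*np.cos(a),p[1]+.022*np.sin(a)]
    d=np.linalg.norm(P[:,None]-M[None],axis=2); j=d.argmin(1); return (P-M[j]).ravel()
best=min((least_squares(res,[*P.mean(0),t]) for t in np.arange(0,1.26,.2)),key=lambda f:f.cost)
print(best.x,np.degrees(best.x[2])%72,(best.fun*1000).round(1))
x,y,th=best.x
overlay(c,"ov_t.png",(225,262,316,352),16,hubpolys(x,y,th))
cc=read_camera("scene"); overlay(cc,"ov_s.png",(148,178,265,305),16,hubpolys(x,y,th))
dp=[(circ(.4985,.171,.005,.07),(0,255,0)),(circ(.4985,.171,.030,.032),(0,0,255)),(circ(.4985,.171,.0,.07),(0,255,0))]
overlay(c,"ovd_t.png",(223,273,195,250),12,dp); overlay(cc,"ovd_s.png",(230,280,343,407),12,dp)
E
```

```text
[ 0.53141879 -0.18005435  0.15233715] 8.728275639417094 [ 0.3 -0.3  0.1  0.3 -0.1 -0.1  0.  -0.1 -0.3  0.3]
```

View pics/ov_t.png

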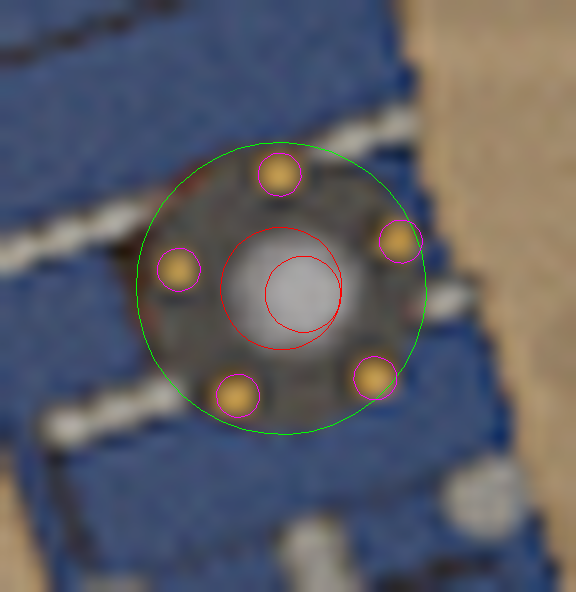

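View pics/ov_s.png

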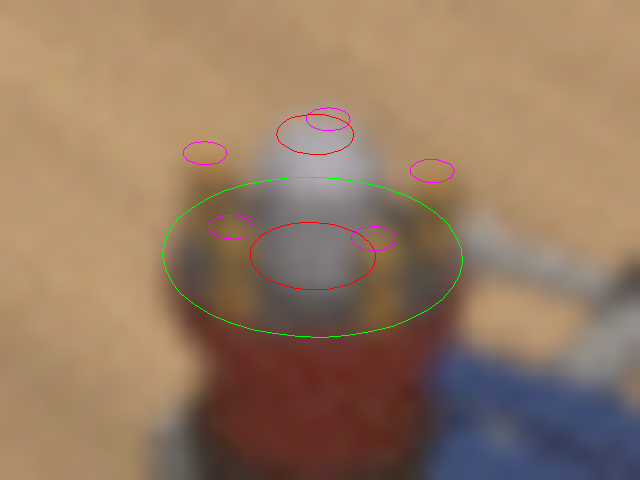

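View pics/ovd_t.png

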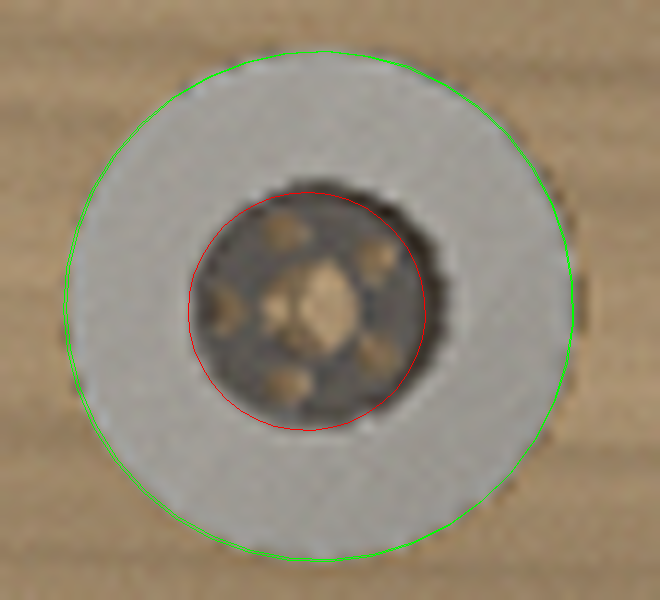

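View pics/ovd_s.png

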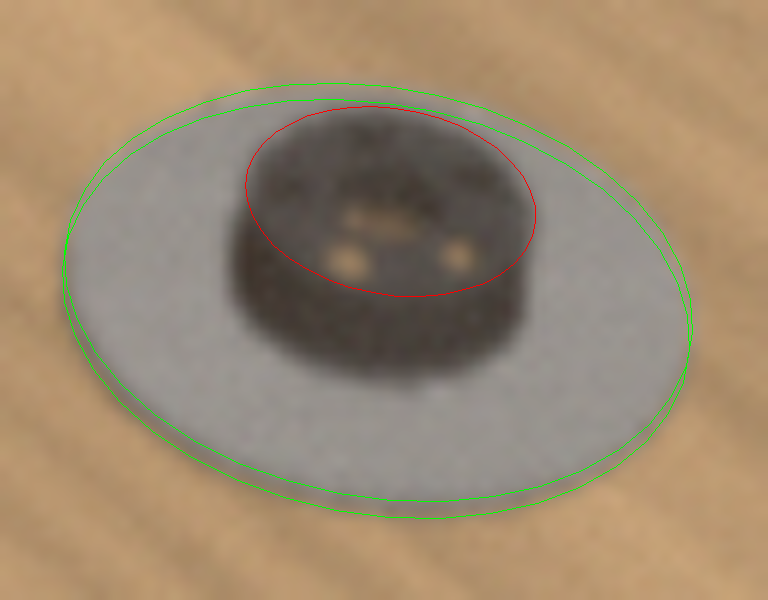

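```bash
python3 - <<'E'
from meas import *
c=read_camera("top"); r0,r1,c0,c1=235,262,208,236; f=10
big=cv2.resize(c["color"][r0:r1,c0:c1].astype(float),None,fx=f,fy=f,interpolation=cv2.INTER_CUBIC)
w=np.clip(big[:,:,0]-big[:,:,2]-22,0,None)
n,l,s,ce=cv2.connectedComponentsWithStats((w>6).astype(np.uint8))
H=[]
for i in range(1,n):
    if s[i,4]<100: continue
    ys,xs=np.nonzero(l==i); ww=w[ys,xs]; p=[(ys@ww/ww.sum()+.5)/f-.5+r0,(xs@ww/ww.sum()+.5)/f-.5+c0]
    P=onz(c,p,.028)[0]; rr=np.hypot(P[0]-.498,P[1]-.170); print(np.round(p,1),s[i,4],P.round(4),rr.round(4)); 
    if .015<rr<.028: H.append(P[:2])
P=np.array(H)
def res(p):
    a=p[2]+np.arange(5)*2*np.pi/5; M=np.c_[p[0]+.022*np.cos(a),p[1]+.022*np.sin(a)]
    d=np.linalg.norm(P[:,None]-M[None],axis=2); j=d.argmin(1); return (P-M[j]).ravel()
b=min((least_squares(res,[*P.mean(0),t]) for t in np.arange(0,1.26,.2)),key=lambda f:f.cost)
print(b.x,np.degrees(b.x[2])%72,(b.fun*1000).round(1))
E
```

```text
[241.8 218.2] 834 [0.5197 0.1781 0.028 ] 0.0232
[244.1 225.9] 894 [0.5129 0.1529 0.028 ] 0.0227
[248.1 220.7] 4725 [0.4995 0.1693 0.028 ] 0.0017
[248.5 213.7] 672 [0.4977 0.192  0.028 ] 0.022
[252.1 225.9] 860 [0.4873 0.1519 0.028 ] 0.021
[254.5 218.6] 822 [0.4786 0.1753 0.028 ] 0.0201
[0.49923498 0.1700287  0.37110376] 21.26267933974422 [-0.   0.1 -0.2 -0.1 -0.3  0.  -0.   0.4  0.6 -0.3]
```

{"method": "apply_moves", "body": {
  "moves": [
    [[-6.6,8,2],[0,0,0],1],
    [[-13.2,16,4],[0,0,0],1],
    [[-13.2,16,4],[0,0,0],1],
    [[-13.2,16,4],[0,0,0],1],
    [[-13.2,16,4],[0,0,0],1],
    [[-13.2,16,4],[0,0,0],1],
    [[-13.2,16,4],[0,0,0],1],
    [[-13.2,16,4],[0,0,0],1],
    [[-13.2,16,4],[0,0,0],1],
    [[-13.2,16,4],[0,0,0],1],
    [[-13.2,16,6],[0,0,0],1],
    [[-13.2,16,6],[0,0,0],1]
  ]
}}

```text
t: 2.95
eef_pos: [0.4972, 0.1718, 0.1516]
tool_rot: [-0.001, 0.828, 0.561, -0.003]
contact_force: [0.5, 0.6, 0.3]
gripper_width: 0.996
```

```bash
python3 - <<'E'
from meas import *
o=get_obs(); print(o["eef_pos"],o["tool_rot"])
c=read_camera("scene"); crop(c,"s1.png",180,290,310,440,6)
E
```

```text
[0.49720053 0.17177096 0.15162688] [-8.15083567e-04  8.27860043e-01  5.60925262e-01 -3.15193317e-03]
```

View pics/s1.png

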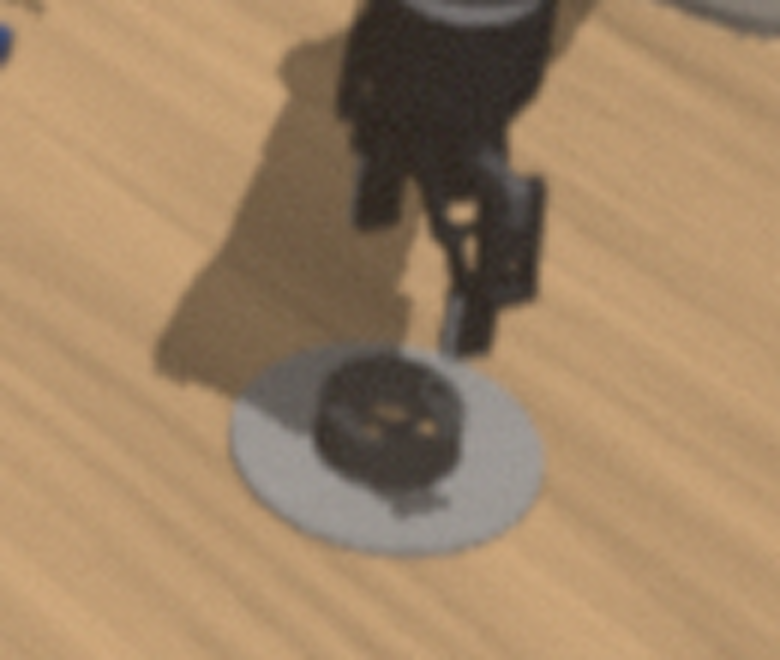

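{"method": "apply_moves", "body": {
  "moves": [
    [[-0.04,0.09,0.9],[0,0,0],1],
    [[-0.04,0.09,1.8],[0,0,0],1],
    [[-0.04,0.09,2.6],[0,0,0],1],
    [[-0.04,0.09,2.6],[0,0,0],1],
    [[-0.04,0.09,2.6],[0,0,0],1]
  ]
}}

```text
t: 3.62
eef_pos: [0.5023, 0.1702, 0.0906]
tool_rot: [0.0, 0.828, 0.56, 0.001]
contact_force: [0.1, 0.3, 0.1]
gripper_width: 1.003
```

{"method": "apply_moves", "body": {
  "moves": [
    [[0,0,0],[0,0,0],0.2],
    [[0,0,0],[0,0,0],0.2],
    [[0,0,0],[0,0,0],0.2],
    [[0,0,0],[0,0,0],0.2],
    [[0,0,0],[0,0,0],0.2],
    [[0,0,0],[0,0,0],0.2],
    [[0,0,0],[0,0,0],0.2],
    [[0,0,0],[0,0,0],0.2]
  ],
  "force": 20
}}

```text
t: 4.62
eef_pos: [0.5019, 0.1695, 0.0902]
tool_rot: [0.0, 0.828, 0.56, 0.001]
contact_force: [-1.5, -0.7, 7.9]
gripper_width: 0.735
```

{"method": "apply_moves", "body": {
  "moves": [
    [[0,0,0],[0,0,0],1],
    [[0,0,0],[0,0,0],1],
    [[0,0,0],[0,0,0],1],
    [[0,0,0],[0,0,0],1],
    [[0,0,0],[0,0,0],1],
    [[0,0,0.1],[0,0,0],1],
    [[0,0,0.2],[0,0,1],1],
    [[0,0,0.2],[0,0,2],1],
    [[0,0,0.2],[0,0,3],1],
    [[0,0,0.2],[0,0,4],1],
    [[0,0,0.2],[0,0,5],1],
    [[0,0,0.2],[0,0,6],1],
    [[0,0,0.2],[0,0,7],1],
    [[0,0,0.2],[0,0,8],1],
    [[0,0,0.2],[0,0,9],1],
    [[0,0,0.2],[0,0,9],1],
    [[0,0,0.2],[0,0,9],1]
  ]
}}

```text
t: 6.75
eef_pos: [0.5014, 0.1694, 0.0838]
tool_rot: [0.0, 0.982, -0.188, -0.0]
contact_force: [0.7, 0.1, 0.4]
gripper_width: 1.003
```

```bash
python3 - <<'E'
from meas import *
o=get_obs(); print(o["eef_pos"],o["tool_rot"],o["contact_force"],o["gripper_width"])
c=read_camera("scene"); crop(c,"s2.png",180,290,310,440,6)
E
```

```text
[0.50140189 0.16940926 0.08379615] [ 7.70311108e-05  9.82164978e-01 -1.88021138e-01 -3.83673966e-05] [0.66255853 0.08320069 0.36330245] 1.0025619226908333
```

View pics/s2.png

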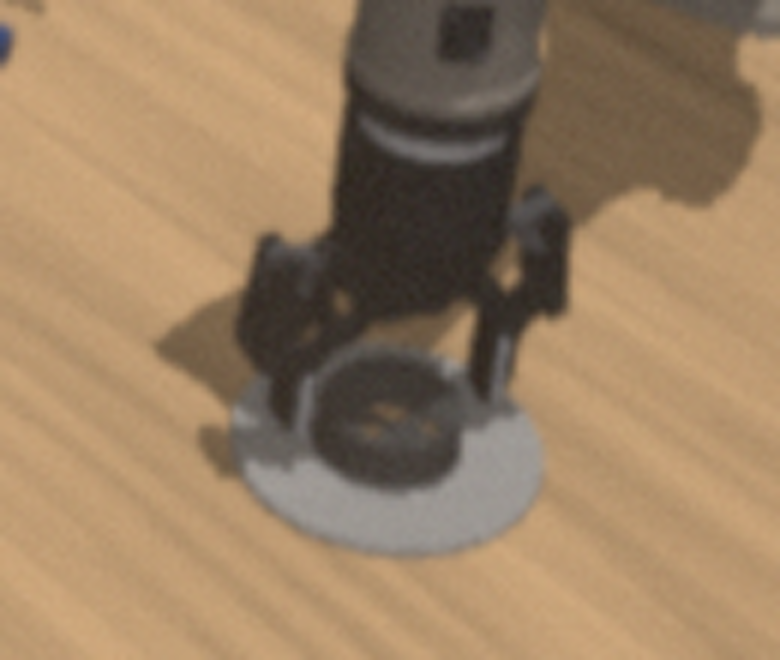

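{"method": "apply_moves", "body": {
  "moves": [
    [[0,0,0.1],[0,0,0],1],
    [[0,0,0.1],[0,0,0],0],
    [[0,0,0.1],[0,0,0],0],
    [[0,0,0.1],[0,0,0],0],
    [[0,0,0.1],[0,0,0],0],
    [[0,0,0.1],[0,0,0],0],
    [[0,0,0.1],[0,0,0],0],
    [[0,0,0.1],[0,0,0],0]
  ],
  "force": 20
}}

```text
t: 7.8
eef_pos: [0.5008, 0.1695, 0.0814]
tool_rot: [0.0, 0.982, -0.19, -0.001]
contact_force: [-3.6, 1.0, 5.3]
gripper_width: 0.741
```

```bash
python3 - <<'E'
from meas import *
o=get_obs(); print(o["eef_pos"],o["tool_rot"],o["contact_force"],o["gripper_width"])
c=read_camera("scene"); crop(c,"s3.png",180,290,310,440,6)
d=silhouettes("scene","disc_mid")[0]["mask"].astype(np.uint8)
ct=max(cv2.findContours(d,0,1)[0],key=len)[:,0,::-1]
W=onz(c,ct,.003)[:,:2]
f=least_squares(lambda p:np.hypot(*(W-p[:2]).T)-p[2],[.5,.17,.07],loss="soft_l1",f_scale=.002)
print(f.x,np.abs(f.fun).mean())
E
```

```text
[0.50075311 0.16948039 0.08140983] [ 1.46907191e-05  9.81872374e-01 -1.89541546e-01 -8.01565918e-04] [-3.56867559  1.04600864  5.31656731] 0.7411612027637615
[0.50120497 0.17525352 0.06806838] 0.006974792797190747
```

View pics/s3.png

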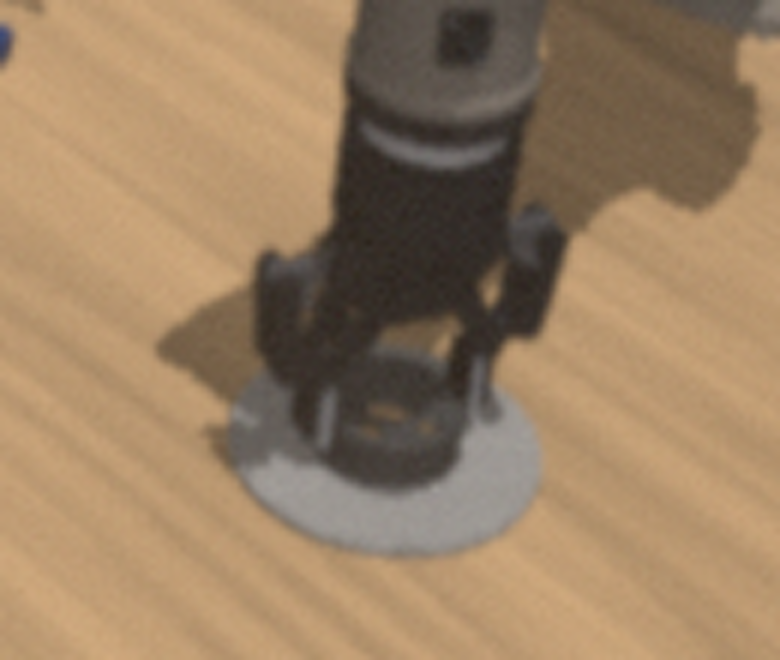

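{"method": "apply_moves", "body": {
  "moves": [
    [[0,0,0],[0,0,0],0],
    [[0,0,0],[0,0,0],0],
    [[0,0,-0.5],[0,0,0],0],
    [[0,0,-1.5],[0,0,0],0],
    [[0,0,-3],[0,0,0],0],
    [[0,0,-4.5],[0,0,0],0],
    [[0,0,-6],[0,0,0],0],
    [[0,0,-7.2],[0,0,0],0],
    [[0,0,-7.2],[0,0,0],0]
  ],
  "force": 70
}}

```text
t: 9.02
eef_pos: [0.5025, 0.1694, 0.2631]
tool_rot: [-0.001, 0.982, -0.19, 0.002]
contact_force: [0.1, 0.7, -6.0]
gripper_width: 0.72
```

```bash
python3 - <<'E'
from meas import *
o=get_obs(); print(o["eef_pos"],o["tool_rot"],o["contact_force"],o["gripper_width"])
c=read_camera("scene"); crop(c,"s4.png",120,270,290,440,5)
c=read_camera("top"); crop(c,"t4.png",205,285,180,270,8)
E
```

```text
[0.50248843 0.16938562 0.26306766] [-0.00144886  0.98180651 -0.18987065  0.00173445] [ 0.09621263  0.71405336 -6.04794652] 0.7203676643173452
```

View pics/s4.png

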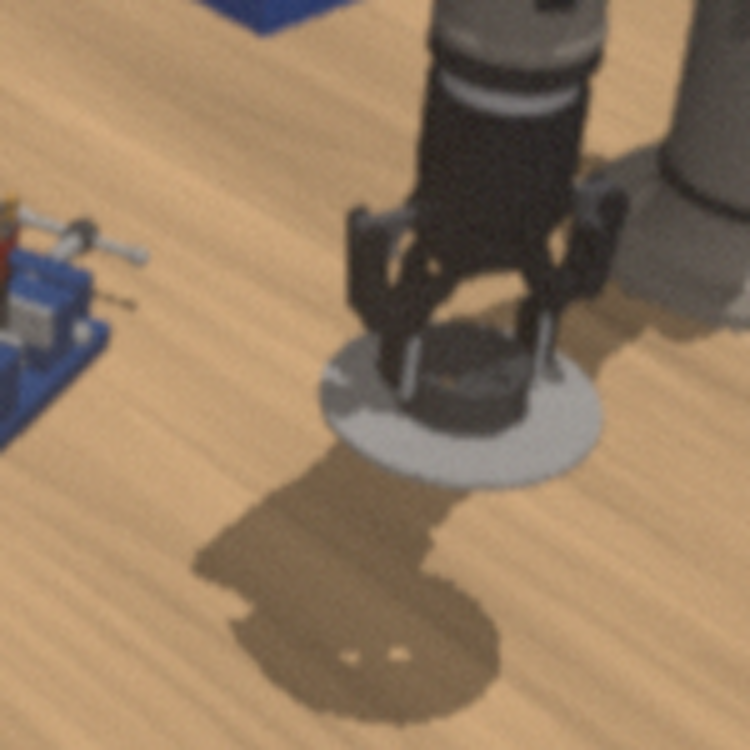

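View pics/t4.png

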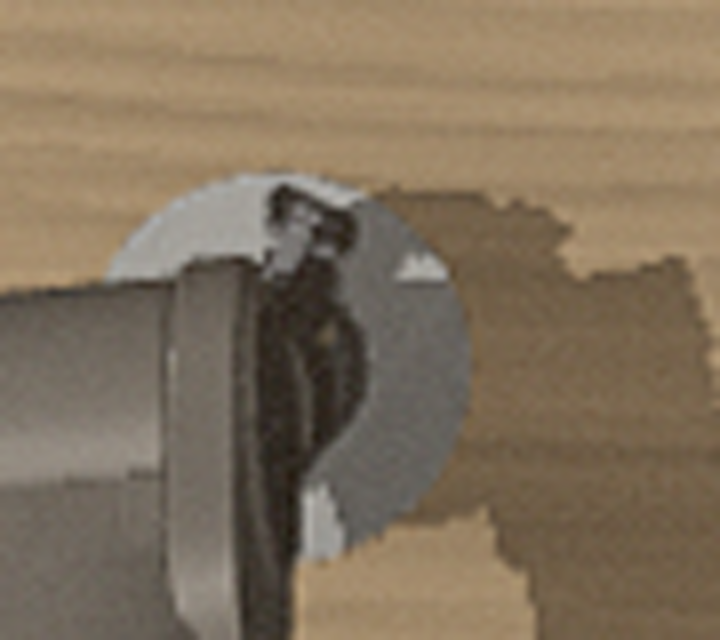

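{"method": "apply_moves", "body": {
  "moves": [
    [[0.7,1.4,0],[0,0,0.1],0],
    [[1.8,3.5,0],[0,0,0.4],0],
    [[3,5.8,0],[0,0,0.6],0],
    [[4.2,8.2,0],[0,0,0.8],0],
    [[5.3,10.4,0],[0,0,1.1],0],
    [[6.1,12,0],[0,0,1.26],0],
    [[6.4,12.5,0],[0,0,1.26],0],
    [[6.4,12.5,0],[0,0,1.26],0],
    [[6.4,12.5,0],[0,0,1.26],0],
    [[6.4,12.5,0],[0,0,1.26],0]
  ]
}}

```text
t: 10.38
eef_pos: [0.5337, -0.1782, 0.2609]
tool_rot: [-0.0, 0.956, -0.295, -0.001]
contact_force: [1.3, -0.4, -6.3]
gripper_width: 0.723
```

```bash
python3 - <<'E'
from meas import *
o=get_obs(); print(o["eef_pos"],o["tool_rot"],o["contact_force"],o["gripper_width"])
e=o["eef_pos"]; zb=e[2]-.0814
q=o["tool_rot"]; X=R.from_quat([q[1],q[2],q[3],q[0]]).as_matrix(); print(X.round(4), np.degrees(np.arctan2(X[1,0],X[0,0])))
pol=[(circ(e[0],e[1],zb+.005,.07),(0,255,0)),(circ(e[0],e[1],zb,.07),(0,255,0))]
c=read_camera("scene"); overlay(c,"s5.png",(90,200,230,360),6,pol+hubpolys(.5342,-.1805,.152))
c=read_camera("top"); overlay(c,"t5.png",(195,285,290,390),8,pol)
E
```

```text
[ 0.53365726 -0.1782416   0.26090336] [-3.59497890e-04  9.55518830e-01 -2.94929375e-01 -5.47998578e-04] [ 1.28460819 -0.39397985 -6.3209323 ] 0.7226519993871272
[[ 8.260e-01 -5.636e-01 -8.000e-04]
 [-5.636e-01 -8.260e-01  1.000e-03]
 [-1.300e-03 -4.000e-04 -1.000e+00]] -34.30659929407589
```

View pics/s5.png

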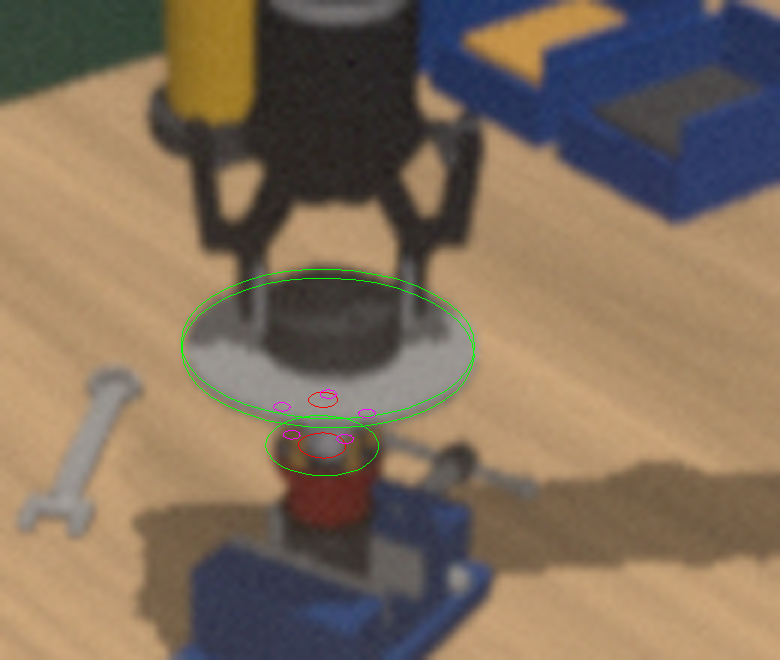

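View pics/t5.png

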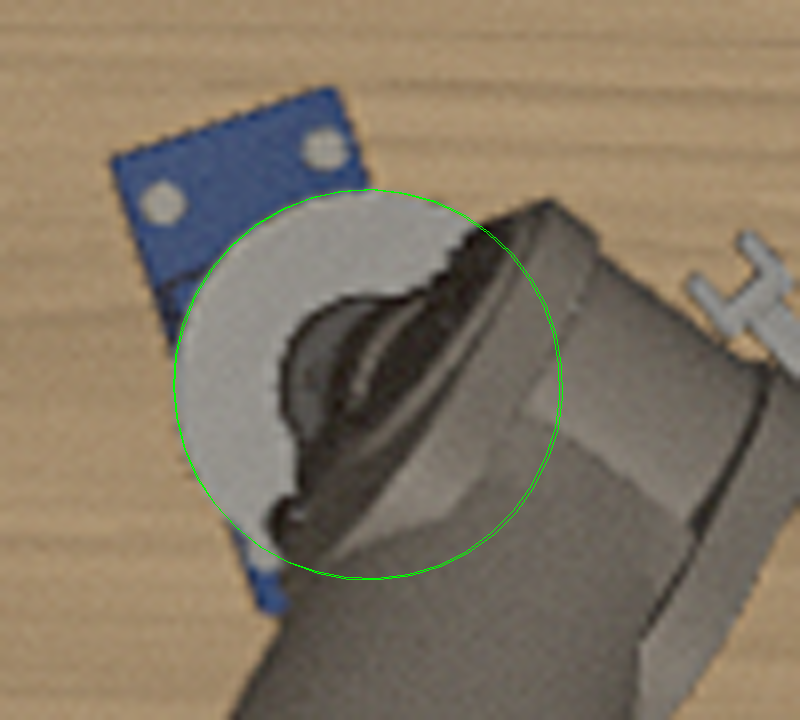

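```bash
cat >> meas.py <<'E'
def rimfit(c,e,z,secs,rad=.07,win=.012):
    """radial edge search in plane z about e; secs list of (deg0,deg1) world angles"""
    g=c["color"].astype(np.float32); pts=[]
    for a0,a1 in secs:
        for a in np.radians(np.arange(a0,a1,3)):
            r=np.arange(rad-win,rad+win,.0004)
            P=np.c_[e[0]+r*np.cos(a),e[1]+r*np.sin(a),np.full(len(r),z)]
            p=proj(c,P).astype(np.float32)
            v=cv2.remap(g,p[:,1:2],p[:,0:1],cv2.INTER_LINEAR)[:,0]
            s=v[:,2]-.5*0 # blue: rim bright, wood low
            d=np.zeros(len(r)); k=5
            D=v[:-2*k]-v[2*k:]; n=np.linalg.norm(D,axis=1); i=n.argmax()
            if n[i]>35: pts.append(P[i+k,:2])
    pts=np.array(pts)
    f=least_squares(lambda p:np.hypot(*(pts-p).T)-rad,e[:2],loss="soft_l1",f_scale=.0007)
    return f.x,np.abs(f.fun).mean(),len(pts)
E
python3 - <<'E'
from meas import *
o=get_obs(); e=o["eef_pos"]; zb=e[2]-.0814; print(e)
t=read_camera("top"); s=read_camera("scene")
print("top",rimfit(t,e,zb+.005,[(0,170)]), rimfit(t,e,zb+.005,[(20,150)]))
for z in (zb,zb+.0025): print("scene",rimfit(s,e,z,[(0,100),(-60,120)]))
E
```

```text
[ 0.53366805 -0.17886631  0.26124676]
top (array([ 0.53405744, -0.17892286]), np.float64(0.0016515214717250756), 42) (array([ 0.53361671, -0.17863521]), np.float64(0.0013693034676983348), 32)
scene (array([ 0.53040748, -0.18074879]), np.float64(0.0006507778709924453), 18)
scene (array([ 0.53224813, -0.17803458]), np.float64(0.0011507821232403597), 17)
```

{"method": "apply_moves", "body": {
  "moves": [
    [[-0.01,0.07,0.5],[0,0,0],0],
    [[-0.01,0.07,1],[0,0,0],0],
    [[-0.01,0.07,1.5],[0,0,0],0],
    [[-0.01,0.07,1.9],[0,0,0],0],
    [[-0.01,0.07,1.9],[0,0,0],0],
    [[-0.01,0.07,1.9],[0,0,0],0]
  ]
}}

```text
t: 11.32
eef_pos: [0.5325, -0.1818, 0.2141]
tool_rot: [0.0, 0.955, -0.296, 0.0]
contact_force: [0.3, -1.0, -5.5]
gripper_width: 0.724
```

```bash
python3 - <<'E'
from meas import *
o=get_obs(); e=o["eef_pos"]; zb=e[2]-.0814; print(e,o["contact_force"],o["tool_rot"])
pol=[(circ(e[0],e[1],zb+.005,.07),(0,255,0)),(circ(e[0],e[1],zb,.07),(0,255,0)),(circ(e[0],e[1],zb+.03,.032),(0,0,255)),(circ(e[0],e[1],zb+.03,.0125),(0,0,255))]
c=read_camera("scene"); overlay(c,"s6.png",(110,200,240,340),8,pol)
crop(c,"s6r.png",110,200,240,340,8)
t=read_camera("top")
print("top",rimfit(t,e,zb+.005,[(0,170)]), rimfit(t,e,zb+.005,[(20,150)]))
E
```

```text
[ 0.53249031 -0.18179497  0.21410194] [ 0.33504148 -0.981069   -5.45185539] [ 6.92356256e-05  9.55047074e-01 -2.96454091e-01  2.30337930e-04]
top (array([ 0.53237029, -0.18198372]), np.float64(0.0013168495033411402), 45) (array([ 0.53303094, -0.1820851 ]), np.float64(0.0009810015598500945), 35)
```

View pics/s6.png

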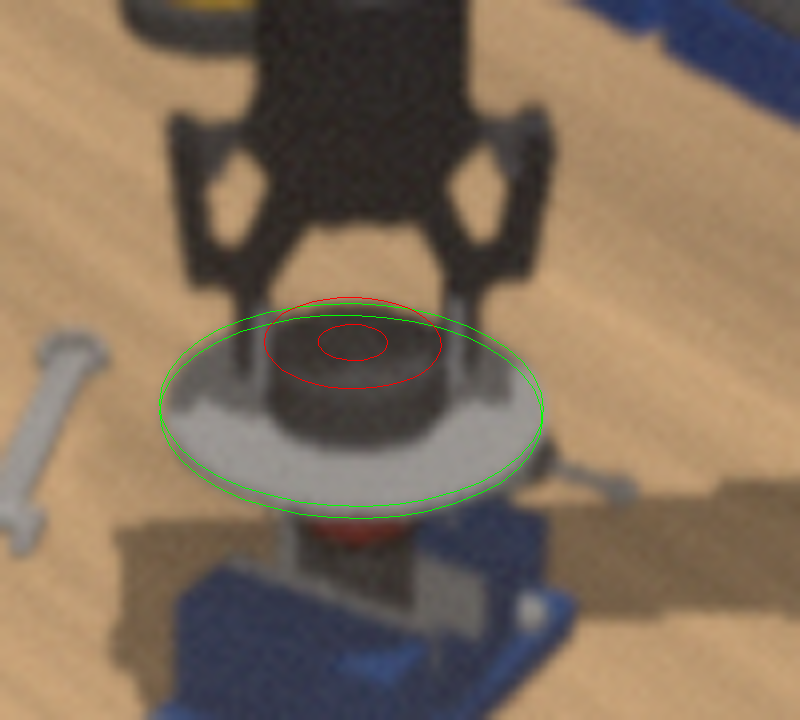

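View pics/s6r.png

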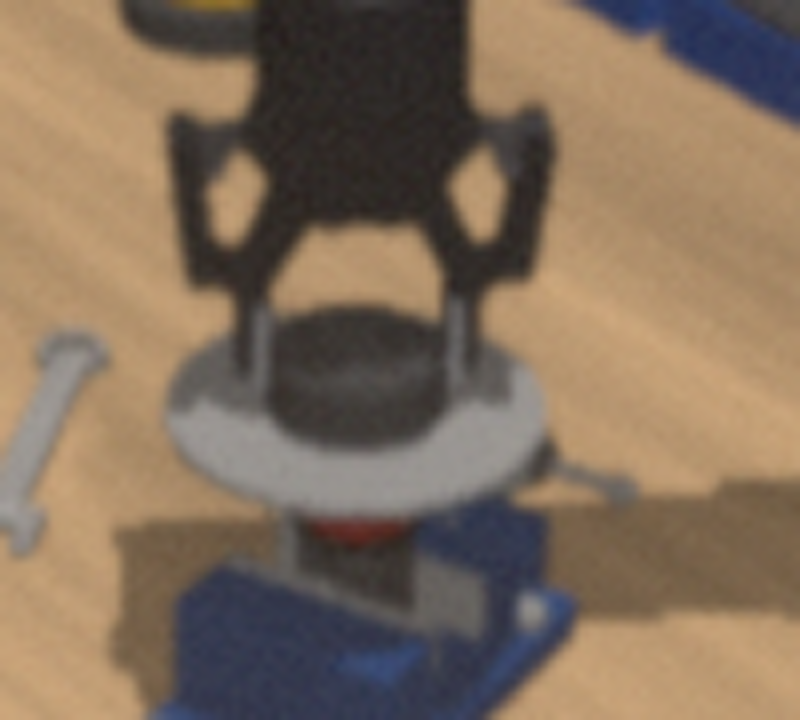

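{"method": "apply_moves", "body": {
  "moves": [
    [[-0.06,0,0.1],[0,0,0],0],
    [[-0.06,0,0.2],[0,0,0],0],
    [[-0.06,0,0.3],[0,0,0],0],
    [[-0.06,0,0.4],[0,0,0],0],
    [[-0.06,0,0.4],[0,0,0],0],
    [[-0.06,0,0.4],[0,0,0],0]
  ]
}}

```text
t: 12.18
eef_pos: [0.5311, -0.1808, 0.2039]
tool_rot: [0.0, 0.955, -0.296, 0.0]
contact_force: [0.0, 0.3, -5.7]
gripper_width: 0.721
```

{"method": "apply_moves", "body": {
  "moves": [
    [[0,0,0.05],[0,0,0],0],
    [[0,0,0.1],[0,0,0],0],
    [[0,0,0.14],[0,0,0],0],
    [[0,0,0.14],[0,0,0],0],
    [[0,0,0.14],[0,0,0],0]
  ]
}}

```text
t: 12.8
eef_pos: [0.5311, -0.1807, 0.2004]
tool_rot: [-0.0, 0.955, -0.296, 0.0]
contact_force: [-0.4, 0.4, -6.6]
gripper_width: 0.723
```

{"method": "apply_moves", "body": {
  "moves": [
    [[0,0,0.04],[0,0,0],0],
    [[0,0,0.08],[0,0,0],0],
    [[0,0,0.12],[0,0,0],0],
    [[0,0,0.16],[0,0,0],0],
    [[0,0,0.16],[0,0,0],0],
    [[0,0,0.16],[0,0,0],0]
  ]
}}

```text
t: 13.55
eef_pos: [0.531, -0.1807, 0.1964]
tool_rot: [0.0, 0.955, -0.296, 0.0]
contact_force: [0.1, 0.3, -5.0]
gripper_width: 0.723
```

{"method": "apply_moves", "body": {
  "moves": [
    [[0,0,0.03],[0,0,0],0],
    [[0,0,0.06],[0,0,0],0],
    [[0,0,0.09],[0,0,0],0],
    [[0,0,0.12],[0,0,0],0],
    [[0,0,0.12],[0,0,0],0]
  ]
}}

```text
t: 14.18
eef_pos: [0.5311, -0.1807, 0.1933]
tool_rot: [-0.0, 0.955, -0.296, -0.0]
contact_force: [0.2, -0.4, -6.4]
gripper_width: 0.724
```

{"method": "apply_moves", "body": {
  "moves": [
    [[0,0,0.04],[0,0,0],0],
    [[0,0,0.08],[0,0,0],0],
    [[0,0,0.12],[0,0,0],0],
    [[0,0,0.16],[0,0,0],0],
    [[0,0,0.16],[0,0,0],0]
  ]
}}

```text
t: 14.8
eef_pos: [0.531, -0.1807, 0.1893]
tool_rot: [0.0, 0.955, -0.296, -0.0]
contact_force: [-0.1, -0.6, -5.9]
gripper_width: 0.721
```

```bash
python3 - <<'E'
from meas import *
o=get_obs(); print(o["eef_pos"],o["contact_force"],o["torque"])
c=read_camera("scene"); crop(c,"s7.png",110,200,240,340,8)
E
```

```text
[ 0.53102554 -0.18069971  0.18928359] [-0.13538841 -0.62440661 -5.94603879] [-0.05789255 -0.0357947   0.03709245]
```

View pics/s7.png

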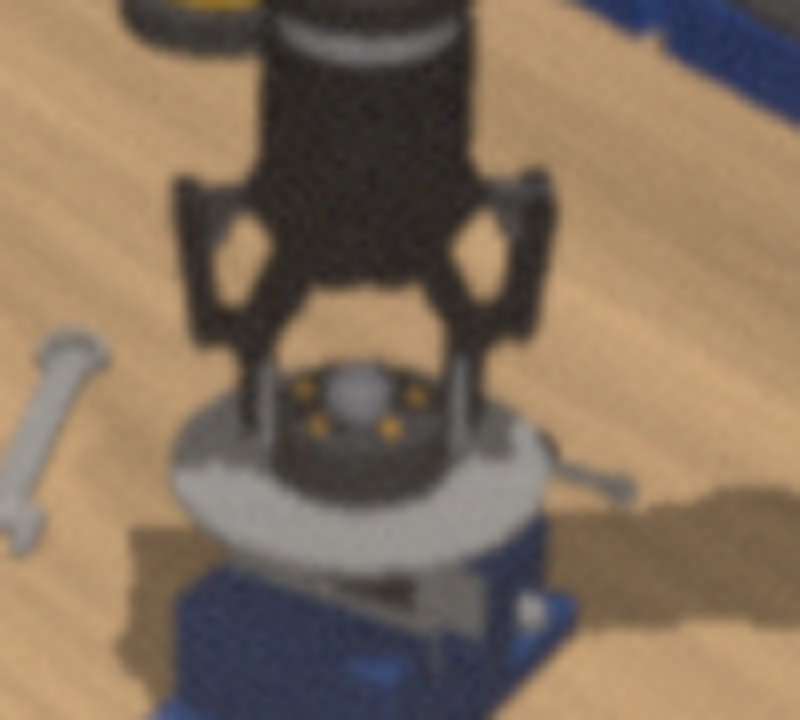

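Nose (row 392, col 357 in the crop) and four visible studs show in the holes; it is sliding on freely with no contact force. Continue gently, about 9 mm left.

{"method": "apply_moves", "body": {
  "moves": [
    [[0,0,0.04],[0,0,0],0],
    [[0,0,0.08],[0,0,0],0],
    [[0,0,0.12],[0,0,0],0],
    [[0,0,0.16],[0,0,0],0],
    [[0,0,0.2],[0,0,0],0],
    [[0,0,0.24],[0,0,0],0],
    [[0,0,0.24],[0,0,0],0]
  ]
}}

```text
t: 15.72
eef_pos: [0.531, -0.1807, 0.1833]
tool_rot: [0.0, 0.955, -0.296, -0.0]
contact_force: [1.3, 0.6, -5.7]
gripper_width: 0.723
```

{"method": "apply_moves", "body": {
  "moves": [
    [[0,0,0.02],[0,0,0],0],
    [[0,0,0.04],[0,0,0],0],
    [[0,0,0.06],[0,0,0],0],
    [[0,0,0.06],[0,0,0],0]
  ]
}}

```text
t: 16.23
eef_pos: [0.531, -0.1807, 0.1818]
tool_rot: [0.0, 0.955, -0.296, -0.0]
contact_force: [-1.1, -0.7, -5.4]
gripper_width: 0.722
```

{"method": "apply_moves", "body": {
  "moves": [
    [[0,0,0.02],[0,0,0],0],
    [[0,0,0.04],[0,0,0],0],
    [[0,0,0.04],[0,0,0],0]
  ]
}}

```text
t: 16.6
eef_pos: [0.5311, -0.1807, 0.1811]
tool_rot: [-0.0, 0.955, -0.296, 0.0]
contact_force: [-1.4, 0.8, -1.1]
gripper_width: 0.724
```

{"method": "apply_moves", "body": {
  "moves": [
    [[0,0,0.02],[0,0,0],0],
    [[0,0,0.02],[0,0,0],0],
    [[0,0,0.02],[0,0,0],0]
  ]
}}

```text
t: 16.98
eef_pos: [0.5311, -0.1807, 0.181]
tool_rot: [-0.0, 0.955, -0.296, 0.0]
contact_force: [-3.1, 0.9, 4.8]
gripper_width: 0.722
```

```bash
python3 - <<'E'
from meas import *
o=get_obs(); print(o["eef_pos"],o["contact_force"],o["torque"])
c=read_camera("scene"); crop(c,"s8.png",110,200,240,340,8)
E
```

```text
[ 0.53108483 -0.18071946  0.1810071 ] [-3.05747438  0.87498802  4.82838977] [0.52994352 0.90779082 0.01294361]
```

View pics/s8.png

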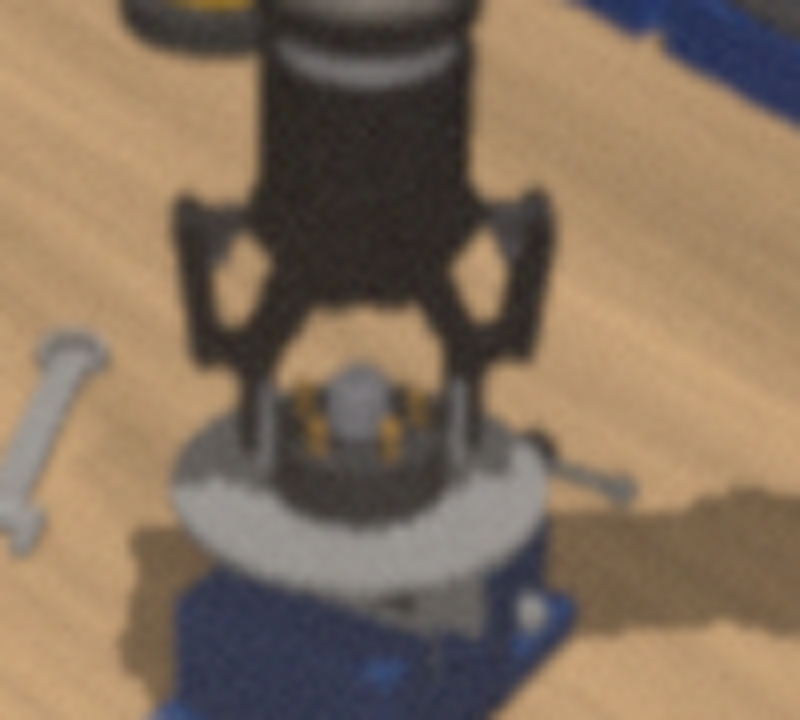

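The studs stand well above the hat and the disc is seated. Next I ease the grip, open and retreat.

{"method": "apply_moves", "body": {
  "moves": [
    [[0,0,0],[0,0,0],0.4],
    [[0,0,0],[0,0,0],0.5],
    [[0,0,0],[0,0,0],0.6],
    [[0,0,0],[0,0,0],0.8],
    [[0,0,0],[0,0,0],1],
    [[0,0,0],[0,0,0],1],
    [[0,0,0],[0,0,0],1],
    [[0,0,0],[0,0,0],1]
  ],
  "force": 20
}}

```text
t: 18.02
eef_pos: [0.5311, -0.1807, 0.1804]
tool_rot: [0.0, 0.955, -0.296, -0.0]
contact_force: [-0.1, 1.0, 0.0]
gripper_width: 1.002
```

```bash
python3 - <<'E'
from meas import *
o=get_obs(); print(o["eef_pos"],o["contact_force"],o["gripper_width"])
c=read_camera("scene"); crop(c,"s9.png",110,200,240,340,8)
E
```

```text
[ 0.53105061 -0.18071388  0.18037674] [-0.06527279  1.03092718  0.03728175] 1.0023120286286025
```

View pics/s9.png

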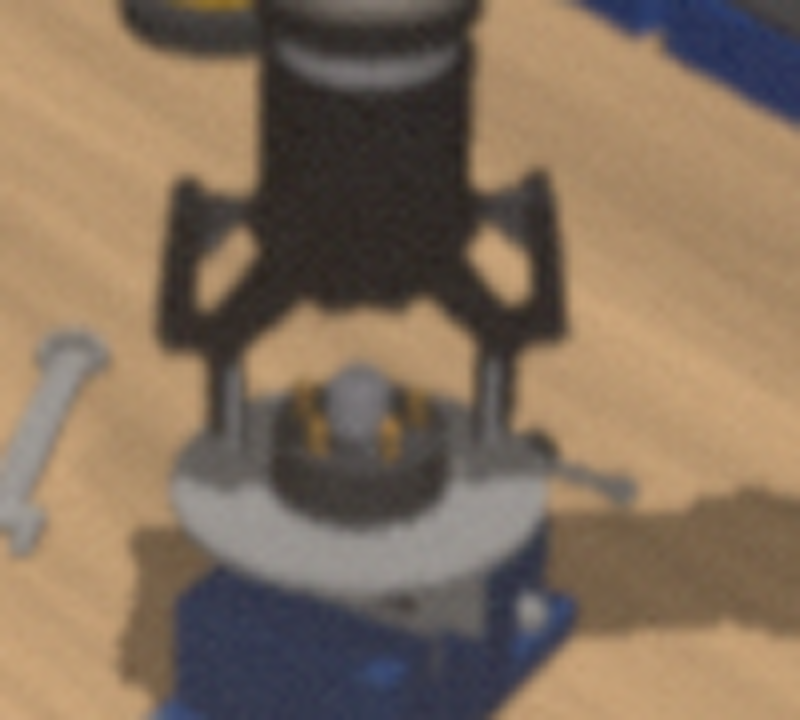

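{"method": "apply_moves", "body": {
  "moves": [
    [[0,0,-0.5],[0,0,0],1],
    [[0,0,-1.5],[0,0,0],1],
    [[0,0,-3],[0,0,0],1],
    [[0,0,-4.5],[0,0,0],1],
    [[0,0,-5.5],[0,0,0],1],
    [[2,-3,-5.5],[0,0,0],1],
    [[2,-5,-5.5],[0,0,0],1],
    [[2,-7,-5.5],[0,0,0],1],
    [[2,-9,-5.5],[0,0,0],1],
    [[2,-9,-5.5],[0,0,0],1],
    [[2,-9,-5.5],[0,0,0],1],
    [[2,-9,-5.5],[0,0,0],1]
  ]
}}

```text
t: 19.58
eef_pos: [0.6989, -0.0256, 0.3187]
tool_rot: [0.0, 0.955, -0.298, 0.0]
contact_force: [-0.7, -0.8, -0.1]
gripper_width: 1.003
```

```bash
python3 - <<'E'
from meas import *
o=get_obs(); print(o["eef_pos"],o["contact_force"],o["gripper_width"],abs(o["joint_vel"]).max())
pol=[(circ(.531,-.1807,.104,.07),(0,255,0)),(circ(.531,-.1807,.099,.07),(0,255,0)),(circ(.531,-.1807,.129,.032),(0,0,255))]
c=read_camera("scene"); overlay(c,"s10.png",(110,200,240,340),8,pol)
print(rimfit(c,[.531,-.1807],.099,[(0,100)]))
t=read_camera("top"); overlay(t,"t10.png",(205,285,290,380),8,pol)
print(rimfit(t,[.531,-.1807],.104,[(0,360)]))
E
```

```text
[ 0.69893246 -0.02559927  0.31867049] [-0.73351894 -0.75287336 -0.14213546] 1.0025485261915772 0.005624878130465657
(array([ 0.52593639, -0.17481141]), np.float64(0.0013612609828561942), 12)
(array([ 0.53044223, -0.18087145]), np.float64(0.002119643476060516), 77)
```

View pics/s10.png

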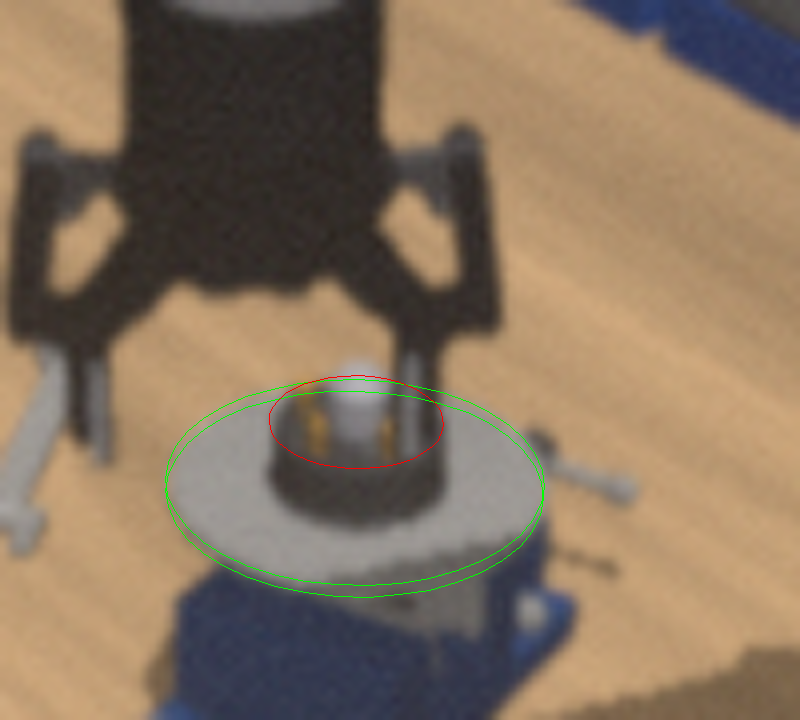

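View pics/t10.png

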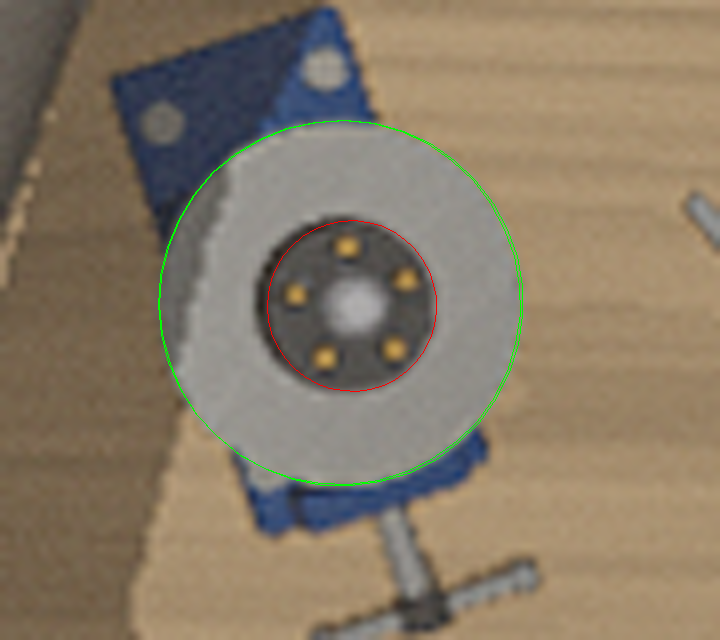

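```bash
python3 - <<'E'
from meas import *
c=read_camera("scene"); x,y=.531,-.1807
d=np.array([c["eye"][0]-x,c["eye"][1]-y]); d/=np.linalg.norm(d)
def row(r,z): return proj(c,[x+r*d[0],y+r*d[1],z])[0]
print("pred nose top far",row(-.007,.151),"hat top near edge",row(.032,.129),"hat foot",row(.032,.104),"rim near top",row(.07,.104),"rim near bottom",row(.07,.099))
print("1mm height px",row(0,.129)[0]-row(0,.130)[0],"1mm toward px",row(.001,.129)[0]-row(0,.129)[0])
col=int(round(row(0,.12)[1])); g=c["color"][150:190,col-1:col+2].mean(1).round().astype(int)
for i,v in enumerate(g): print(150+i,v.tolist(),end="  ")
E
```

```text
pred nose top far [154.51065742 284.20373332] hat top near edge [168.10380358 283.92267103] hat foot [175.35021627 283.77280974] rim near top [182.69646129 283.62086332] rim near bottom [184.14319976 283.5909372 ]
1mm height px 0.2902537517733492 1mm toward px 0.1815035284272426
150 [181, 148, 111]  151 [180, 145, 109]  152 [180, 148, 109]  153 [179, 146, 112]  154 [180, 153, 124]  155 [176, 160, 147]  156 [175, 168, 169]  157 [175, 174, 177]  158 [178, 174, 179]  159 [168, 164, 169]  160 [144, 140, 143]  161 [129, 126, 129]  162 [127, 124, 127]  163 [125, 122, 123]  164 [118, 113, 114]  165 [99, 94, 94]  166 [86, 83, 82]  167 [83, 79, 78]  168 [78, 75, 71]  169 [74, 68, 65]  170 [69, 63, 61]  171 [65, 59, 55]  172 [67, 61, 58]  173 [70, 65, 62]  174 [74, 69, 66]  175 [88, 84, 81]  176 [119, 115, 112]  177 [148, 144, 141]  178 [155, 152, 147]  179 [154, 151, 147]  180 [151, 147, 143]  181 [136, 132, 128]  182 [111, 108, 104]  183 [107, 103, 100]  184 [105, 100, 97]  185 [93, 91, 90]  186 [78, 77, 85]  187 [57, 60, 76]  188 [53, 58, 77]  189 [53, 56, 76]
```

```bash
python3 -c "
from station import *
print(hand_in()); print(get_obs()['t'])"
```

```text
the job is handed in; nothing more can be done
None
the job is handed in; nothing more can be done
```

The brake disc is on the hub, seated against the hub face and released. I handed the job in at about 20 s of the 58 s allowed; no verdict is reported.

I gripped the disc by the hat twice at right angles to centre it, carried it over the nose and turned it 12.5° to match the studs. I then lowered it in small steps. It slid on with no measurable contact until the end, where about 11 N showed it was seated.

**Last checks:**
- **Fit:** the top view shows all five studs through the holes. The rim fit puts the disc axis at (0.530, -0.181); the axis estimated for the hub before the disc went on was (0.531, -0.180).
- **Depth:** the tool height at contact was 0.181 m, against 0.1804 m expected for fully home. In the scene camera the height of the disc relative to the nose also fits fully home.
- **Release:** the disc did not visibly move when the gripper opened. The arm is clear, with no contact force.

**Where checks disagreed:**
- **Scene camera:** its last rim fit was poor, with only 12 edge points, and put the axis about 8 mm off. I did not use it, because the top view and the free slide over the nose contradict it.
- **Depth by eye:** a first overlay in that camera suggested the disc might sit about 2 mm high. The edge profile measured afterwards did not support that.

I did not touch the spray can, the wrench or the tray, but I did not re-measure their positions at the end.

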